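Try the sandwich press lid, free its catch if it holds, and hold the lid up

ROBOT

A 6-joint arm with a two-finger parallel gripper is mounted at the origin on a cart in front of the work surface, level with it; the furniture and walls round the work are solid. World frame = base frame: x ahead of the robot, y to its left, z up, the work surface at z = 0. Lengths are in m, angles in rad, forces in N, time in s.
With the tool pointing down it reaches from about 0.35 to 0.975 m from the base axis. Payload 17.4 kg.
Tool frame: the origin (TCP) lies at the very end of the fingers, on their centre line; the grasp point (between the pads) lies 19 mm behind it; z points along the fingers, y is the line along which they close (so a half turn about z gives the same grasp; the last joint's range is limited). The gripper opens to 85 mm and grips with 20 to 120 N. Pads are 22 mm wide; open, the fingers measure 114 mm over their backs; the gripper's body (76 mm by 85 mm) begins 54 mm behind the grasp point. The pads swing forward as they close: fully open they stand 13 mm farther back than shut.
Start: joints at [-1.383, 0.116, 1.442, -0, 1.584, -0.038], TCP at [0.151, -0.658, 0.21] pointing down, gripper open.
Joint ranges: [-2.83, 2.83], [-0.83, 2.19], [0.07, 2.5], [-1.14, 4.28], [0.01, 3], [-2.97, 2.97]. Speed limits (rad/s): [1.89, 1.89, 2.22, 3.14, 3.14, 3.14].

INTERFACE

Orientations are given as a unit quaternion [x, y, z, w].
In Python, from workcell import * gives the robot as it stands. The module is installed in compiled form; this text tells all that it offers.
- The arm moves only by the tool send_rows, never from a script. Its argument "steps" is text: rows parted by semicolons, each of 5 numbers parted by spaces: the shift along the world's x, y, z in cm, then the turn about the world's z in degrees, then the opening, from 0 (shut) to 1 (fully open). In form: x y z yaw jaw; .... A call has 1 to 8 rows; each row shifts and turns the commanded pose from where the row before left it; what a row does not reach is not made up. A row lasts 1/10 s, in which the tool goes at most 50 mm and 8.59 degrees, less where a joint would pass 70% of its speed; a pose out of reach is approached as far as the arm can. A call with a gripper value outside its range is refused whole. The fingers move at their own pace and stop on an object; "squeeze" is the grip in N (left out, the last holds). Time passes only in rows, so rows that do not move let the fingers close. It gives the time, the measured TCP pose, the force, the opening and the grip force at its end, in the units of the state.
- sense(): the state, without advancing time (a new reading comes with each control period).
- grab_frame(name): name is "scene" or "top" or "wrist"; returns the picture (420x560x3 uint8, red, green, blue); there is no depth.
- camera_model(name): a dict with "mtx" (3x3 intrinsics, pixels), "k1" (the pictures are not rectified: a ray, as slopes to the right and down, at radius r is drawn at 1 + k1 r^2 times it, then the intrinsics apply), "position" and "rotation" of the camera in the world; the wrist camera has in their place "T_tool_cam" (4x4, takes a point from camera to tool coordinates, whose origin is the TCP and whose axes are the flange's). Camera axes: x right, y down, z forward; pixel columns grow to the right and rows downward; lengths in m; the calibration is good to about 2 mm. A picture is of the moment at which its call begins: read the wrist's pose just before it. camera_model takes no time and is no camera call.
- close_job(): hands the job in; it is judged then, once.
Trained networks look in the newest picture that a camera, given by its name, has taken for a name from the list of things; names that differ only in an ending like _2 or _b are one class to them, and where a whole thing is asked for, a point or a joint stands for the part that bears it (a point fixed in the world has none). Each returns a list of dicts, best first, with "score" (0 to 1); they miss things now and then, are a little off and sometimes report something else, mostly with a low value. They report only what shows in the picture. A call takes as long as a camera call.
- look_for(camera, target): "point" ([column, row] in pixels, amid what is visible of it).
- trace(camera, target): "region" (420x560 bool, what is visible of it) and "point" ([column, row] in pixels, amid what is visible of it).
- tip_of(camera, target): "point" ([column, row] in pixels: a listed point, or the origin of a listed thing).
The state is a dict: "time_s": time; "joint_positions": joint angles; "joint_velocities": joint speeds; "joint_torque": joint torques, N m; "eef_pos": TCP position; "ee_rot": TCP orientation; "force": force on the tool from outside, world axes, zero at the start; "ft_torque": the same for the moment, N m; "width": finger opening in m; "gripper_force": force on a finger pad.
Only numpy, scipy, OpenCV 4.12 (cv2) and the standard library are available. Lean on these libraries where they do the work, as an engineer would, in place of code of your own. Each camera call takes 0.05 s, during which the arm holds its last target. There are 200 camera calls.

TASK

The sandwich press is to be loaded: before touching its front catch, take the lid by its wooden grip bar and tug it up gently to learn whether the catch is holding it, without wrenching at a caught lid. If it is caught, push the catch's red pedal down to its stop, where it stays down with the hook clear; then raise the lid by the bar to 45 degrees or so and finish there with the gripper still holding it up, because it falls shut if let go. Leave the jam jar, the red cup and the shaker where they stand.

Things in the scene. Friction and masses are not known exactly. Their poses are not given: they have to be found in the camera images.
- press: cream sandwich press, 272 x 250 x 114 mm without the bar; it does not move. Origin on the worktop under its middle; x points to the lid hinge at the back, y left, z up; the front with the catch is at -x. Hinge axis along y through (111, 0, 58) mm in this frame. Above and behind it an open cabinet door hangs from 500 mm height up, between world (683, 171) and (783, 607) mm: keep clear of it.
- press_lid (a joint): lid angle in rad: 0 shut, grows as the front of the lid rises; stop at 1.2. It takes about 5 to 9 N at the bar to raise the lid and it falls shut when let go. Even with the catch hooked it has about 0.015 rad of play (3 mm at the bar) before the hook stops it dead.
- lid_handle: handle fixed on the lid: round wooden grip bar on two steel posts, with a steel striker plate on the lid's front lip (top at 73 mm above the worktop when shut) that the hook catches. Origin and axes are those of press while the lid is shut.
- grip_bar (a point): middle of the grip bar, on the bar's axis. Bar 15 mm thick, 84 mm free between the posts, along the y axis of the press; with the lid shut it lies at (-72, 0, 150) mm in the press frame, the lid's top 35 mm or more below its axis. It swings with the lid about the hinge on a 205 mm radius; the round bar can turn between the finger pads.
- catch: rocker catch at the middle of the press front, black with a red pedal; origin on its pivot, at (-122, 0, 36) mm in the press frame, pivot axis along y. A hook 82 mm above the worktop reaches over the striker when hooked. A sprung detent makes it rest at either end of its 0.36 rad swing: hooked, pedal up, or clear, pedal down at its stop. Either may be found (rarely, balanced half way).
- pedal (a point): pressing point on top of the red pedal: at (-190, 0, 50) mm in the press frame when hooked, (-190, 0, 25) mm at its down stop. The pedal is 36 mm wide and reaches from 143 to 207 mm before the press origin. About 3 to 5 N down makes it snap over, and it stays down. The hook then leans out over its inner end (to 159 mm before the origin, 72 mm high): press the outer end with closed fingertips.
- jam_jar: jam jar with red lid, 65 mm wide, 97 mm high, origin under its middle; leave it alone
- red_cup: red cup with handle, 69 x 94 x 72 mm, origin under its middle; leave it alone
- shaker: grey shaker, 44 mm wide, 90 mm high, origin under its middle; leave it alone

How it is judged:
On the way:
1. the lid is tugged up (over 0.006 rad, to the end of its play or free) before the catch is pressed over (pedal within 16 mm of where it was found) (value of joint press_lid above 0.006 rad and distance of pedal from where it was at the start of the episode below 0.016 m and contact force between the fingers and lid_handle above 0.5 N), for 0.1 s.
At the end, for the whole second after the job is handed in: the lid stands at rest at 0.68 rad (39 degrees) or more, held up by the fingers on its handle, and the catch is clear with its pedal down (pedal top under 34 mm) (value of joint press_lid above 0.68 rad and velocity of joint press_lid between -0.08 and 0.08 rad/s and contact force between the fingers and lid_handle above 1 N and z of pedal in the frame of press below 0.034 m); the arm keeps its last pose, push and grip.
It fails at once if the caught lid is wrenched: over 40 N on the catch's hook (contact force between catch and lid_handle above 40 N).
It fails at once if the jar, cup or shaker is moved by over 30 mm (distance of any of jam_jar, red_cup, shaker from where it was at the start of the episode above 0.03 m).
It also fails if it takes over 61 s, if anything falls off the work surface, if the arm or the gripper's body presses on something with over 40 N, if the wrist force passes 120 N, or if a joint passes its speed limit or range.

## Working session

There is one attempt and no reset: what is moved stays moved. The work goes in short steps, Python scripts to look and compute and a tool call to move; the robot and the scene stay as the last step left them, time stands still between calls to the robot, and variables do not carry over. Pictures are saved under pics/ and viewed, at most 10 in all, crops included, and the job is handed in when it is done.

Besides the shell and the picture viewer there is one more tool, called after "Call:" in YAML: its name, and indented under it one key for each argument. send_rows: Moves the arm, as the interface text tells. Its arguments: {"type":"object","properties":{"steps":{"type":"string"},"squeeze":{"type":"number"}},"required":["steps"]}

```bash
mkdir -p pics; cat > h.py <<'E'
from workcell import *
import numpy as np, cv2
from scipy.spatial.transform import Rotation as R
from scipy.optimize import least_squares
def cam(n,s=None):
    m=camera_model(n)
    if n=="wrist":
        T=np.eye(4);T[:3,:3]=R.from_quat(s["ee_rot"]).as_matrix();T[:3,3]=s["eef_pos"]
        T=T@np.array(m["T_tool_cam"]);return m,T[:3,:3],T[:3,3]
    return m,np.array(m["rotation"]).reshape(3,3) if np.size(m["rotation"])==9 else R.from_quat(m["rotation"]).as_matrix(),np.array(m["position"])
def proj(c,P):
    m,Rm,p=c;q=(np.atleast_2d(P)-p)@Rm;s=q[:,:2]/q[:,2:];s=s*(1+m["k1"]*(s**2).sum(1,keepdims=True))
    K=np.array(m["mtx"]);return s*[K[0,0],K[1,1]]+K[:2,2]
def ray(c,px):
    m,Rm,p=c;u=cv2.undistortPoints(np.array([[px]],float),np.array(m["mtx"]),np.array([m["k1"],0,0,0.])).ravel()
    d=Rm@np.array([u[0],u[1],1]);return p,d/np.linalg.norm(d)
def tri(rs):
    A=np.zeros((3,3));b=np.zeros(3)
    for p,d in rs:
        M=np.eye(3)-np.outer(d,d);A+=M;b+=M@p
    x=np.linalg.solve(A,b);return x,[np.linalg.norm((np.eye(3)-np.outer(d,d))@(x-p))for p,d in rs]
E
python3 - <<'E'
from h import *
s=sense();print(s)
F=[];C={}
for n in("scene","top"):
    f=grab_frame(n);F.append(f);cv2.imwrite(f"pics/{n}0.png",f[:,:,::-1]);C[n]=cam(n);print(n,camera_model(n))
T={}
for t in("grip_bar","pedal","press","catch","lid_handle","jam_jar","red_cup","shaker"):
    r=[]
    for n in C:
        d=tip_of(n,t);print(t,n,[(np.round(x["point"]),round(x["score"],2)) for x in d[:2]])
        if d:r.append(ray(C[n],d[0]["point"]))
    if len(r)==2:print("   ",*tri(r))
E
```

```text
{'time_s': 0.0, 'joint_positions': array([-1.38280987e+00,  1.16471163e-01,  1.44226542e+00,  1.58582027e-05,
        1.58397161e+00, -3.78158211e-02]), 'joint_velocities': array([-0.00107195,  0.00059024, -0.00076895, -0.00045915,  0.00147713,
       -0.00058742]), 'joint_torque': array([-3.46359360e-03, -7.31984568e+01, -6.32496715e+01, -4.10926978e-04,
        6.02942731e-03,  2.94799645e-05]), 'eef_pos': array([ 0.1510716 , -0.65766471,  0.20957208]), 'ee_rot': array([ 9.93633267e-01,  1.12661523e-01, -3.39346892e-05, -5.56790833e-04]), 'force': array([ 0.00704506,  0.43646363, -0.30098163]), 'ft_torque': array([-0.02343959, -0.02417694,  0.04282632]), 'gripper_force': 0.0, 'width': 0.08534317892886324}
scene {'mtx': array([[394.13107829,   0.        , 278.57681136],
       [  0.        , 394.13107829, 207.7183802 ],
       [  0.        ,   0.        ,   1.        ]]), 'k1': -0.08800261111423013, 'position': array([1.06341561, 0.24691008, 0.99639573]), 'rotation': array([ 0.71206978,  0.65423072, -0.17394415, -0.18623167])}
top {'mtx': array([[457.75222143,   0.        , 277.1268
[... 1077 characters left out ...]
e scene []
lid_handle top [(array([274., 226.]), 0.57), (array([295., 251.]), 0.2)]
jam_jar scene [(array([374., 188.]), 0.59)]
jam_jar top [(array([169., 216.]), 0.97)]
    [0.46171085 0.5807575  0.00583405] [np.float64(0.0013400474911977806), np.float64(0.0013400474911978287)]
red_cup scene [(array([212., 293.]), 0.79)]
red_cup top [(array([347., 202.]), 0.84)]
    [ 0.73381637  0.09669908 -0.01768638] [np.float64(0.004123057704742517), np.float64(0.004123057704742505)]
shaker scene [(array([164., 214.]), 0.92)]
shaker top [(array([362., 290.]), 0.53), (array([288., 223.]), 0.37)]
    [ 0.48621884 -0.04123829 -0.01003398] [np.float64(0.003907783041153131), np.float64(0.003907783041153134)]
```

View pictures.

View pics/top0.png

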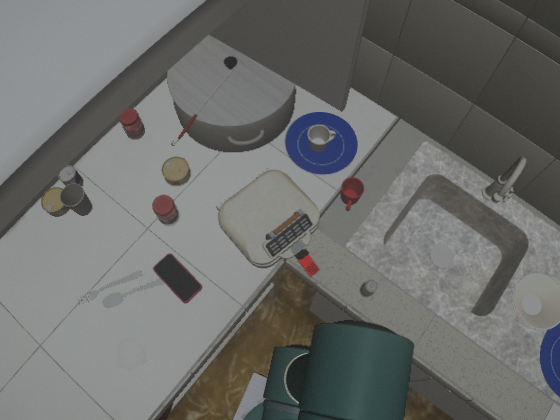

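View pics/scene0.png

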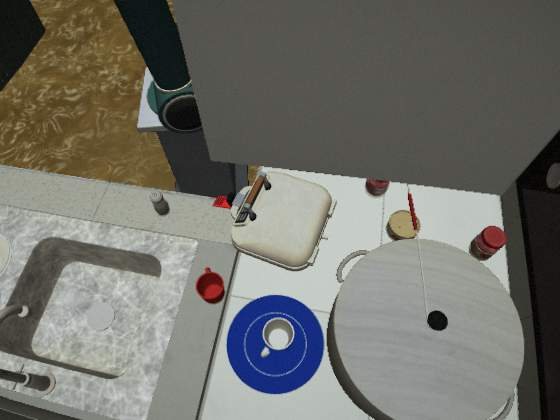

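```bash
python3 - <<'E'
from h import *
C={n:cam(n) for n in("scene","top")}
L={"grip_bar":(-72,0,150),"press":(0,0,0),"catch":(-122,0,36)}
obs=[]
for n in C:
    grab_frame(n)
    for t in L:
        d=tip_of(n,t)
        if d:obs.append((n,L[t],d[0]["point"],d[0]["score"]))
    for t in("pedal",):
        d=tip_of(n,t)
        if d: obs.append((n,None,d[0]["point"],d[0]["score"]))
for pz in(50,25):
    def f(v):
        Rm=R.from_euler("z",v[2]).as_matrix()
        return np.concatenate([(proj(C[n],Rm@(np.array(l or(-190,0,pz))/1000)+[v[0],v[1],0])-p).ravel() for n,l,p,_ in obs])
    r=least_squares(f,[.56,.29,1.1],loss="soft_l1",f_scale=2)
    print(pz,r.x,np.degrees(r.x[2]),r.cost,np.round(r.fun.reshape(-1,2),1).tolist())
    Rm=R.from_euler("z",r.x[2]).as_matrix()
    for l in((-72,0,150),(-190,0,pz)):print(l,Rm@(np.array(l)/1000)+[r.x[0],r.x[1],0])
E
```

```text
50 [0.56150986 0.29326804 1.10125702] 63.09737932976782 13.324716705313474 [[-1.8, -1.6], [0.7, 2.0], [-0.2, 0.1], [-0.6, -2.1], [-1.8, -1.5], [0.4, 1.0], [-0.6, 0.5], [0.7, -3.2]]
(-72, 0, 150) [0.52893163 0.22906011 0.15      ]
(-190, 0, 50) [0.47553952 0.12383044 0.05      ]
25 [0.56133131 0.29234028 1.09271714] 62.60808025185238 9.967249590974014 [[-2.1, -1.8], [0.4, 1.9], [-0.4, -0.2], [0.5, 2.0], [-1.7, -1.2], [0.7, 1.1], [-0.6, 0.9], [-0.1, -0.3]]
(-72, 0, 150) [0.52820594 0.2284129  0.15      ]
(-190, 0, 25) [0.47391714 0.12364303 0.025     ]
```

Call:
send_rows:
  steps: "2 3.5 1 8 1;3 4 1 8 1;3 4 1 8 1;3 4 1 8 1;3 4 1 8 1;3 4 1 8 1;3 4 1 8 1;3 4 0 8 1"
  squeeze: 40

```text
time_s: 2.2
eef_pos: [0.3786, -0.346, 0.2808]
ee_rot: [0.781, 0.624, 0.0, 0.001]
force: [1.0, -1.5, 0.4]
width: 0.0852
gripper_force: 0.0
```

Call:
send_rows:
  steps: "2 4 0 8 1;2 4.5 0 8 1;1 4.5 0 8 1;0.5 4.5 0 8 1;0.5 4.5 0 8 1;0.5 4.5 0 8 1;0.5 4.5 0 8 1;0 3 0 8 1"

```text
time_s: 3.0
eef_pos: [0.4475, -0.005, 0.2793]
ee_rot: [0.331, 0.944, 0.0, 0.0]
force: [-0.5, -0.2, 0.3]
width: 0.0851
gripper_force: 0.0
```

Call:
send_rows:
  steps: "0 2 0 6 1;0 1 0 5.5 1;0 0 0 0 1;0 0 0 0 1"

```text
time_s: 3.4
eef_pos: [0.4476, 0.0223, 0.2792]
ee_rot: [0.239, 0.971, -0.0, 0.0]
force: [0.5, -1.7, 0.3]
width: 0.0854
gripper_force: 0.0
```

```bash
cat > m.py <<'E'
from h import *
import pickle,os,sys
L={"grip_bar":(-72,0,150),"press":(0,0,0),"catch":(-122,0,36)}
def look(tag):
    s=sense();f=grab_frame("wrist");cv2.imwrite(f"pics/{tag}.png",f[:,:,::-1]);c=cam("wrist",s)
    o=[]
    for t in("grip_bar","pedal","catch","press"):
        d=tip_of("wrist",t)
        if d:print(t,np.round(d[0]["point"],1),round(d[0]["score"],2));o.append((c,t,d[0]["point"]))
    y=R.from_quat(s["ee_rot"]).as_matrix()[:,1];print(s["eef_pos"].round(4),"yaw y",np.degrees(np.arctan2(y[1],y[0])))
    O=pickle.load(open("o.pkl","rb")) if os.path.exists("o.pkl") else []
    O+=o;pickle.dump(O,open("o.pkl","wb"))
    for t in("grip_bar","pedal","catch"):
        r=[ray(c,p) for c,k,p in O if k==t]
        if len(r)>1:print(t,*tri(r))
look(sys.argv[1])
E
python3 m.py w1
```

```text
grip_bar [542.2 162.2] 0.84
pedal [364.1 144.6] 0.69
catch [426.2 143.1] 0.86
press [511.7 140.2] 0.89
[0.4476 0.0223 0.2792] yaw y 62.292015874264976
```

View pics/w1.png

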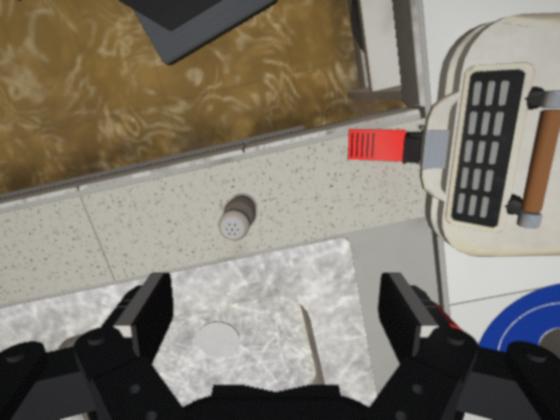

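Call:
send_rows:
  steps: "1 4 0 0 1;2 4 0 0 1;2 3 0 0 1;1 1 0 0 1;0 0 0 0 1;0 0 0 0 1"

```text
time_s: 4.25
eef_pos: [0.5074, 0.1417, 0.279]
ee_rot: [0.239, 0.971, -0.0, -0.0]
force: [-0.4, 0.3, 0.8]
width: 0.0853
gripper_force: 0.0
```

```bash
python3 m.py w2; python3 - <<'E'
from h import *
O=__import__("pickle").load(open("o.pkl","rb"))
L={"grip_bar":(-72,0,150),"press":(0,0,0),"catch":(-122,0,36)}
for pz in(50,25):
    L["pedal"]=(-190,0,pz)
    def f(v):
        Rm=R.from_euler("z",v[2]).as_matrix()
        return np.concatenate([(proj(c,Rm@(np.array(L[t])/1000)+[v[0],v[1],v[3]])-p).ravel() for c,t,p in O])
    r=least_squares(f,[.56,.29,1.1,0],loss="soft_l1",f_scale=2)
    print(pz,r.x.round(4),np.degrees(r.x[2]),r.cost,np.round(r.fun.reshape(-1,2),1).tolist())
    Rm=R.from_euler("z",r.x[2]).as_matrix()
    for l in((-72,0,150),(-190,0,pz)):print(l,Rm@(np.array(l)/1000)+[r.x[0],r.x[1],r.x[3]])
E
```

```text
grip_bar [378.9 166.2] 0.9
pedal [245.2 148.9] 0.63
catch [308.  147.4] 0.62
press [402.9 142.1] 0.56
[0.5074 0.1417 0.279 ] yaw y 62.400638383917226
grip_bar [0.52693553 0.22647568 0.15410267] [np.float64(0.00021907410532797435), np.float64(0.0002190741053281568)]
pedal [0.47245913 0.12008341 0.043943  ] [np.float64(0.0011031067030391186), np.float64(0.0011031067030390295)]
catch [0.50435333 0.18338473 0.03987273] [np.float64(0.0010144427238485572), np.float64(0.0010144427238483631)]
50 [0.5603 0.2899 1.0864 0.0039] 62.24808175388694 8.971393134264272 [[-0.5, 0.2], [3.4, 1.0], [-1.5, 0.8], [1.4, -0.2], [-0.4, -0.3], [0.3, -0.9], [-1.5, -1.0], [0.6, 0.5]]
(-72, 0, 150) [0.52677753 0.22622035 0.15392191]
(-190, 0, 50) [0.47183152 0.12179365 0.05392191]
25 [0.5599 0.2907 1.1019 0.0038] 63.13221632826266 10.60938137223672 [[-0.2, 0.6], [-1.7, -0.1], [-1.3, 1.8], [1.8, -0.8], [0.0, 0.1], [2.5, -2.1], [-1.1, 0.0], [1.0, -0.1]]
(-72, 0, 150) [0.52732308 0.22643643 0.15378366]
(-190, 0, 25) [0.47399497 0.12117432 0.02878366]
```

View pics/w2.png

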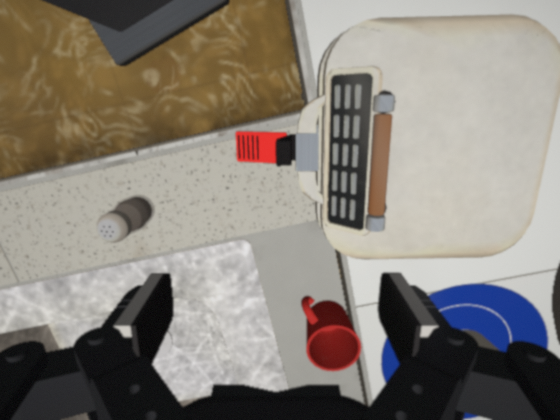

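Call:
send_rows:
  steps: "1 4 0 0 1;1 4.5 0 0 1;0 0 -4 0 1;0 0 -4 0 1;0 0 -3 0 1;0 0 -2 0 1;0 0 -1.7 0 1;0 0 0 0 1"
  squeeze: 30

```text
time_s: 5.3
eef_pos: [0.5268, 0.2269, 0.1302]
ee_rot: [0.238, 0.971, -0.001, -0.001]
force: [0.5, -0.1, 0.1]
width: 0.0856
gripper_force: 0.0
```

Call:
send_rows:
  steps: "0 0 0 0 0;0 0 0 0 0;0 0 0 0 0;0 0 0 0 0;0 0 0 0 0;0 0 0 0 0;0 0 0 0 0;0 0 0 0 0"

```text
time_s: 6.1
eef_pos: [0.5279, 0.2279, 0.1325]
ee_rot: [0.238, 0.971, 0.001, 0.0]
force: [1.4, 5.7, 1.3]
width: 0.0102
gripper_force: 25.8
```

```bash
python3 -c "
from h import *
print(sense()['force'],sense()['width']);f=grab_frame('wrist');cv2.imwrite('pics/w3.png',f[:,:,::-1])"
```

```text
[1.40220583 5.67870422 1.30560424] 0.010232027653728768
```

View pics/w3.png

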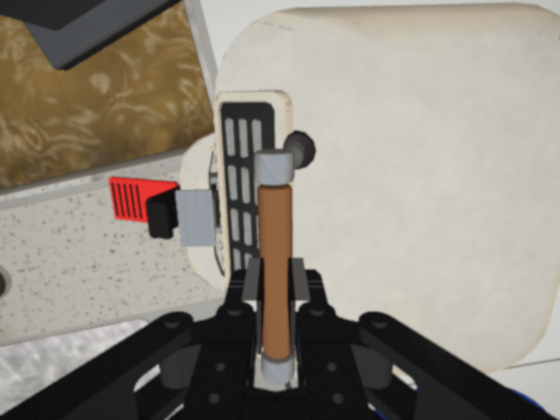

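Call:
send_rows:
  steps: "0.02 0.04 0.1 0 0;0.02 0.04 0.1 0 0;0 0 0 0 0;0 0 0 0 0"

```text
time_s: 6.55
eef_pos: [0.5288, 0.2285, 0.1362]
ee_rot: [0.238, 0.971, 0.001, 0.001]
force: [-0.1, 0.6, 15.2]
width: 0.0001
gripper_force: 7.2
```

```bash
python3 -c "
from h import *
print(sense()['force'],sense()['width'],sense()['eef_pos']);f=grab_frame('wrist');cv2.imwrite('pics/w4.png',cv2.resize(f[120:420,100:460,::-1],None,fx=2,fy=2))"
```

```text
[-0.12962726  0.61561241 15.16448247] 0.00011703682649487656 [0.52879245 0.22849416 0.13620423]
```

View pics/w4.png

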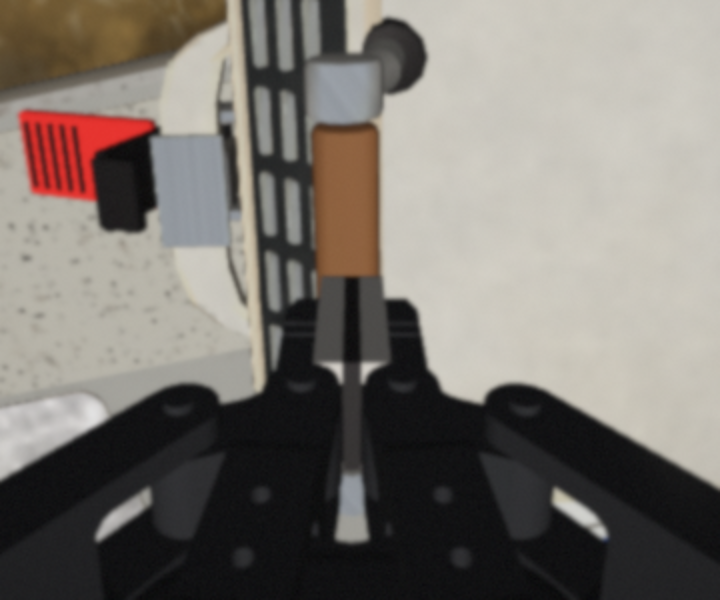

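```bash
python3 - <<'E'
from h import *
s=sense();c=cam("wrist",s);print(c[0],c[2])
T=R.from_quat(s["ee_rot"]).as_matrix()
for d in(0,-.013,-.019):print("tool z",d,proj(c,s["eef_pos"]+T@[0,0,d]))
u=np.array([-np.sin(np.radians(62.5)),np.cos(np.radians(62.5)),0]);b=np.array([.5272,.2265,0])
v=np.array([u[1],-u[0],0])
for z in(.15,.14,.13,.12):
  e=b+[0,0,z]+u*.03
  print(z,proj(c,b+[0,0,z]),proj(c,b+[0,0,z]+u*.042),proj(c,b+[0,0,z]-u*.042),"w",proj(c,e+v*.0075)-proj(c,e-v*.0075))
E
```

```text
{'mtx': array([[354.61975947,   0.        , 275.49886487],
       [  0.        , 354.61975947, 207.3669342 ],
       [  0.        ,   0.        ,   1.        ]]), 'k1': 0.008823040511580673, 'T_tool_cam': array([[ 6.20222922e-04, -9.52732896e-01, -3.03808565e-01,
         7.83384424e-02],
       [ 9.99999799e-01,  6.31734526e-04,  6.03950492e-05,
        -1.08616322e-03],
       [ 1.34386009e-04, -3.03808541e-01,  9.52733096e-01,
        -1.64720004e-01],
       [ 0.00000000e+00,  0.00000000e+00,  0.00000000e+00,
         1.00000000e+00]])} [0.45840285 0.26364738 0.30077568]
tool z 0 [[277.57847311 255.62883858]]
tool z -0.013 [[277.727992  267.5057823]]
tool z -0.019 [[277.80470995 273.59893018]]
0.15 [[272.47157752 267.37970506]] [[272.17276052 180.62970874]] [[272.72559431 341.91264381]] w [[33.60739446 -0.03528953]]
0.14 [[272.59676485 258.0190901 ]] [[272.32479158 175.57349468]] [[272.82993571 329.4171942 ]] w [[31.70055305 -0.03225215]]
0.13 [[272.70912547 249.61582602]] [[272.46014793 171.07142972]] [[272.92422167 318.1222567 ]] w [[ 2.99986276e+01 -2.96531347e-02]]
0.12 [[272.8105375  242.02997408]] [[272.58143125 167.0371137 ]] [[273.0098432  307.86223164]] w [[ 2.84702504e+01 -2.74081942e-02]]
```

Call:
send_rows:
  steps: "0 0 0.5 0 1;0 0 0 0 1;0 0 0 0 1;0 0 0 0 1;0 0 0 0 1;-0.1 -0.2 -0.5 0 1;0 0 -0.9 0 1;0 0 -0.6 0 1"

```text
time_s: 7.4
eef_pos: [0.5267, 0.2261, 0.1178]
ee_rot: [0.238, 0.971, -0.0, -0.0]
force: [0.9, -0.4, 0.2]
width: 0.0855
gripper_force: 0.0
```

Call:
send_rows:
  steps: "0 0 -0.2 0 1;0 0 0 0 1"

```text
time_s: 7.6
eef_pos: [0.5268, 0.2262, 0.1165]
ee_rot: [0.238, 0.971, -0.0, -0.0]
force: [0.9, -0.3, 0.4]
width: 0.0852
gripper_force: 0.0
```

Call:
send_rows:
  steps: "0 0 0 0 0;0 0 0 0 0;0 0 0 0 0;0 0 0 0 0;0 0 0 0 0;0 0 0 0 0;0 0 0 0 0;0 0 0 0 0"

```text
time_s: 8.4
eef_pos: [0.5279, 0.2279, 0.1176]
ee_rot: [0.238, 0.971, 0.002, 0.001]
force: [9.6, 14.3, -2.6]
width: 0.0135
gripper_force: 31.1
```

```bash
python3 -c "
from h import *
print(sense()['force'],sense()['width'],sense()['eef_pos']);f=grab_frame('wrist');cv2.imwrite('pics/w5.png',cv2.resize(f[120:420,100:460,::-1],None,fx=2,fy=2))"
```

```text
[ 9.55456195 14.31047708 -2.55499549] 0.013479399687558541 [0.5279224  0.22792276 0.11760645]
```

View pics/w5.png

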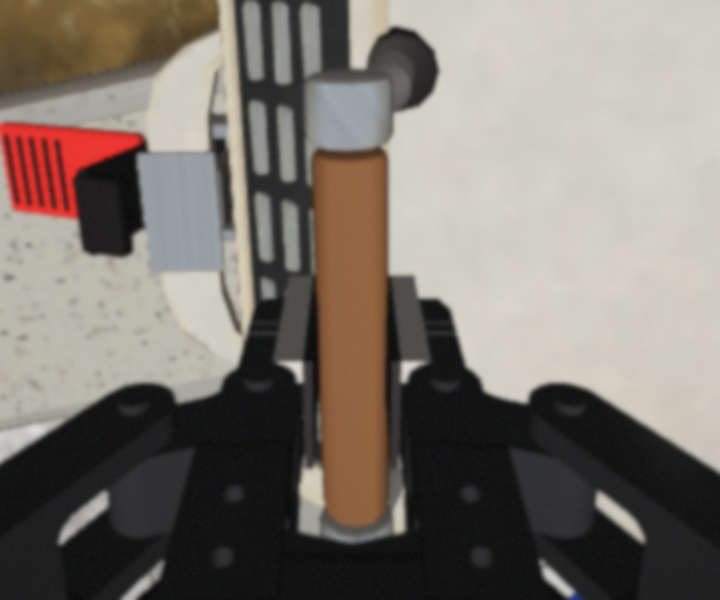

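Call:
send_rows:
  steps: "0.05 0.1 0.1 0 0;0.02 0.04 0.1 0 0;0.02 0.04 0.1 0 0;0 0 0 0 0"

```text
time_s: 8.85
eef_pos: [0.5282, 0.2286, 0.1193]
ee_rot: [0.238, 0.971, 0.001, 0.0]
force: [8.4, 7.7, -10.3]
width: 0.0135
gripper_force: 30.4
```

Call:
send_rows:
  steps: "0.02 0.04 0.1 0 0;0.02 0.04 0.1 0 0;0 0 0 0 0;0 0 0 0 0"

```text
time_s: 9.25
eef_pos: [0.5286, 0.2295, 0.1211]
ee_rot: [0.238, 0.971, 0.001, 0.0]
force: [9.5, 8.0, -12.1]
width: 0.0138
gripper_force: 30.3
```

Call:
send_rows:
  steps: "0.02 0.05 0.1 0 0;0.02 0.05 0.1 0 0;0 0 0 0 0"

```text
time_s: 9.55
eef_pos: [0.5291, 0.2304, 0.1231]
ee_rot: [0.238, 0.971, 0.0, 0.0]
force: [10.8, 7.5, -14.0]
width: 0.0135
gripper_force: 30.2
```

```bash
python3 -c "
from h import *
print(sense()['force'],sense()['width'],sense()['eef_pos']);f=grab_frame('wrist');cv2.imwrite('pics/w6.png',cv2.resize(f[120:420,100:460,::-1],None,fx=2,fy=2))"
```

```text
[ 10.77044212   7.54129911 -14.02753392] 0.013508670920717602 [0.5290739  0.23038742 0.12311417]
```

View pics/w6.png

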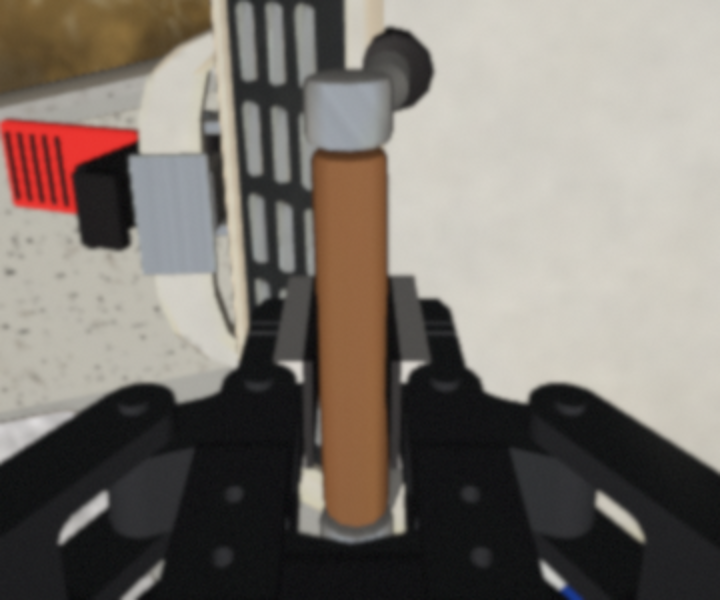

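```bash
python3 - <<'E'
from h import *
q=R.from_euler("z",0)
S={"w1":([.4476,.0223,.2792],[.239,.971,0,0]),"w2":([.5074,.1417,.279],[.239,.971,0,0]),"w3":([.5279,.2279,.1325],[.238,.971,.001,0])}
P=[]
for n in ("top0","scene0","w1","w2","w3"):
    f=cv2.imread(f"pics/{n}.png").astype(int);b,g,r=f[...,0],f[...,1],f[...,2]
    m=((r>150)&(g<90)&(b<90)).astype(np.uint8)
    k,lab,st,ce=cv2.connectedComponentsWithStats(m)
    ex={"top0":(307,263),"scene0":(222,201),"w1":(377,145),"w2":(262,148),"w3":(140,197)}[n]
    i=1+min(range(k-1),key=lambda i:np.hypot(*(ce[i+1]-ex))+ (99 if st[i+1,4]<30 else 0))
    ys,xs=np.where(lab==i);print(n,st[i],ce[i])
    if n[0]=="w":
        p=np.c_[xs,ys];h=cv2.convexHull(p.astype(np.int32))
        # outer (left) corners: extreme along -x-y and -x+y
        a=p[np.argmin(p[:,0]*1.5+p[:,1])]-.5;c=p[np.argmin(p[:,0]*1.5-p[:,1])]+[-.5,.5]
        C=cam("wrist",{"eef_pos":np.array(S[n][0]),"ee_rot":np.array(S[n][1])})
        print(a,c);P.append((C,a,c))
for j in(1,2):
    for s in([0,1,2],[0,1],[1,2],[0,2]):print(j,s,*tri([ray(P[i][0],P[i][j]) for i in s]))
E
```

```text
top0 [299 256  14  12  93] [305.68817204 261.20430108]
scene0 [213 198  18  10  58] [223.22413793 204.10344828]
w1 [ 348  130   58   31 1552] [376.89561856 144.19007732]
[348.5 130.5] [347.5 157.5]
w2 [ 236  132   51   31 1088] [258.05698529 145.90992647]
[235.5 132.5] [237.5 160.5]
w3 [ 109  177   67   45 1417] [136.65137615 194.73041637]
[108.5 178.5] [115.5 217.5]
1 [0, 1, 2] [0.45352367 0.11506828 0.0187427 ] [np.float64(0.0002005219993535228), np.float64(0.00035832176648258323), np.float64(0.000222822025289643)]
1 [0, 1] [0.45379669 0.11511695 0.0170214 ] [np.float64(4.447297914135811e-05), np.float64(4.447297914142984e-05)]
1 [1, 2] [0.45350227 0.11560072 0.02006976] [np.float64(0.00013987296808893533), np.float64(0.00013987296808895552)]
1 [0, 2] [0.45343443 0.11489031 0.01875084] [np.float64(9.658966350621188e-05), np.float64(9.658966350616602e-05)]
2 [0, 1, 2] [0.48305236 0.10082804 0.01855103] [np.float64(0.0008208525113347239), np.float64(0.0007127832860938176), np.float64(0.00034266525552425543)]
2 [0, 1] [0.48347499 0.10085444 0.01570658] [np.float64(0.0006135361536111622), np.float64(0.0006135361536112701)]
2 [1, 2] [0.48329696 0.10138617 0.02018307] [np.float64(0.0002446360824801141), np.float64(0.0002446360824802564)]
2 [0, 2] [0.48269105 0.10070871 0.01867564] [np.float64(0.0005117685260513863), np.float64(0.0005117685260514111)]
```

```bash
python3 -c "
import numpy as np
a=np.radians(28.4+np.arange(17)*2.75);x=-20.5*np.cos(a);z=20.5*np.sin(a)
for d,h in zip(np.diff(x),np.diff(z)):print('%.2f %.2f %.2f 0 0;'%(d*.454,d*.891,h),end='')"
```

```text
0.22 0.44 0.85 0 0;0.24 0.47 0.83 0 0;0.26 0.51 0.80 0 0;0.28 0.54 0.78 0 0;0.29 0.57 0.75 0 0;0.31 0.60 0.71 0 0;0.32 0.63 0.68 0 0;0.34 0.66 0.65 0 0;0.35 0.69 0.61 0 0;0.36 0.71 0.57 0 0;0.38 0.74 0.53 0 0;0.39 0.76 0.49 0 0;0.40 0.78 0.45 0 0;0.41 0.80 0.41 0 0;0.41 0.81 0.36 0 0;0.42 0.83 0.32 0 0;
```

Call:
send_rows:
  steps: "0.22 0.44 0.85 0 0;0.24 0.47 0.83 0 0;0.26 0.51 0.8 0 0;0.28 0.54 0.78 0 0;0 0 0 0 0"
  squeeze: 40

```text
time_s: 10.1
eef_pos: [0.539, 0.2502, 0.1573]
ee_rot: [0.238, 0.971, 0.0, 0.0]
force: [0.8, 2.4, -6.4]
width: 0.0129
gripper_force: 40.0
```

Free and moving cleanly; continue.

Call:
send_rows:
  steps: "0.29 0.57 0.75 0 0;0.31 0.6 0.71 0 0;0.32 0.63 0.68 0 0;0.34 0.66 0.65 0 0;0.35 0.69 0.61 0 0;0.36 0.71 0.57 0 0;0 0 0 0 0"

```text
time_s: 10.8
eef_pos: [0.5585, 0.2891, 0.1989]
ee_rot: [0.238, 0.971, 0.0, 0.0]
force: [-9.6, -5.2, 7.2]
width: 0.0132
gripper_force: 40.6
```

Call:
send_rows:
  steps: "0.38 0.74 0.53 0 0;0.39 0.76 0.49 0 0;0.4 0.78 0.45 0 0;0.41 0.8 0.41 0 0;0.41 0.81 0.36 0 0;0.42 0.83 0.32 0 0;0 0 0 0 0;0 0 0 0 0"

```text
time_s: 11.6
eef_pos: [0.5827, 0.3362, 0.2254]
ee_rot: [0.238, 0.971, 0.001, 0.001]
force: [-8.1, -2.8, 12.1]
width: 0.0131
gripper_force: 41.6
```

```bash
python3 -c "
from h import *
s=sense();print(s['force'],s['width'],s['joint_positions']);f=grab_frame('wrist');g=grab_frame('scene')
a=cv2.resize(f[:,:,::-1],(400,300));b=cv2.resize(g[100:310,140:420,::-1],(400,300));cv2.imwrite('pics/w7.png',np.hstack([a,b]))"
```

```text
[-8.082182   -2.76292179 12.08347235] 0.013062625014611862 [ 4.85193231e-01  1.05668171e-01  1.42853744e+00  5.49727331e-04
  1.60454884e+00 -6.05148088e-01]
```

View pics/w7.png

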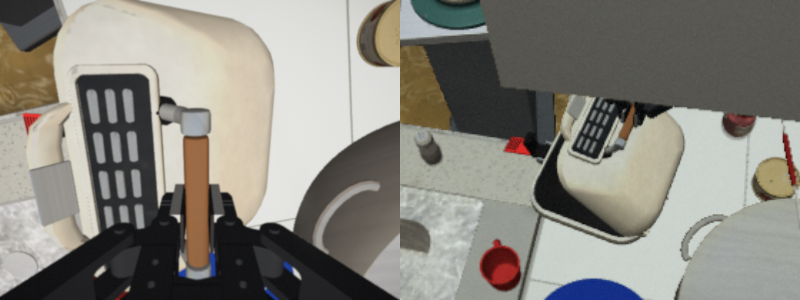

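Call:
send_rows:
  steps: "0 0 0.1 0 0;0 0 0 0 0;0 0 0 0 0;0 0 0 0 0;0 0 0 0 0"

```text
time_s: 12.2
eef_pos: [0.5825, 0.336, 0.2253]
ee_rot: [0.238, 0.971, 0.001, 0.0]
force: [-7.2, -2.3, 6.8]
width: 0.0129
gripper_force: 41.1
```

```bash
python3 -c "
from h import *
s=sense();print(s['force'],s['gripper_force'],s['joint_velocities'].round(4),s['eef_pos']);print(close_job())"
```

```text
[-7.23651797 -2.33799467  6.77942122] 41.0514360666275 [-0.     -0.0012  0.0016 -0.0007 -0.0009 -0.0002] [0.58249521 0.33599104 0.22533747]
the job is handed in; nothing more can be done
None
```

The job is handed in, result not reported: the tug found the lid free (catch already clear, pedal down at its stop, so I did not press it), and the gripper now holds the lid by the bar at about 45 degrees; my first grasp closed above the bar and had to be redone, and I touched none of the jar, cup or shaker.

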